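# Find the high spot of a kerbed wheel on the run-out stand

## Task

Check the small wheel on the blue bench stand for run-out: slide the dial gauge in by its black knob until its roller presses on the rim and the dial shows about 3 mm, then crank the wheel at least one full turn in one direction by its red handle, held lightly, and watch the needle. Turn the wheel to where the needle reads highest of all (there is a lesser high spot too) and leave it standing there, hands off, with the gauge still pressing. Never force the crank or run the gauge onto its stop, and leave everything else on the bench alone.

Things in the scene. Friction and masses are not known exactly. Their poses are not given: they have to be found in the camera images.
- stand: fixed blue bench stand; base plate 170 x 400 x 14 mm, reaching from 95 mm behind the spindle to 305 mm beyond it on the gauge side. Origin on the spindle's axis at the bench top, z up; its +y points from the spindle along the gauge slide to the gauge
- spindle_axis (a point): point on the spindle's vertical axis at the roller's height, 115 mm above the bench. The wheel (black steel rim, grey centre, 230 mm across its upper flange, which lies 108 to 122 mm above the bench) turns about it. The flange edge is bent outwards in two places, one worse, each some 40 to 50 degrees wide; where differs every time, no marking or crank position tells
- spindle (a joint): turn of the wheel and crank about the spindle, rad, positive counter-clockwise from above; counts on past a full turn and has no end stop. At 0 the crank arm points along the stand's +x. Plain bearing with a drag of about 0.16 N m, stays where it is left
- crank_knob (a point): middle of the red crank handle, where to grip: upright barrel 26 mm across, 48 mm tall, spinning freely on its pin, so a gripper can hold it and go round without twisting. 60 mm from the spindle's axis, 190 mm above the bench; handle top 210 mm, crank arm below it ends at 159 mm. The stand is rigid: a circle off centre or of wrong radius strains the crank and shows as force on the tool
- gauge_knob (a point): middle of the black upright knob behind the dial by which the gauge carriage is slid: 20 mm across, 44 mm tall, this point 164 mm above the bench, knob top 178 mm, dial top (136 mm) starts 26 mm from the knob's axis on the wheel side
- carriage (a joint): position of the gauge carriage on its slide, m; 0 = fully back, grows towards the wheel (along the stand's -y), end stop 0.045. Slide friction about 6 N, which holds it wherever it is left against the plunger's spring
- roller_tip (a point): foremost point of the brass roller (16 mm across) on the end of the gauge's sprung plunger, the side that meets the rim; 140 mm from the spindle's axis when the carriage is at 0 and the plunger is out. The plunger runs radially along the stand's y and gives way by up to 10 mm; spring about 1 N at first touch, 3 N at the stop
- needle (a joint): black needle of the white 65 mm dial facing up, rad: 0 with the plunger fully out (needle at the red mark, away from the wheel), grows clockwise from above as the plunger is pressed in; one whole turn (6.283) = 10 mm of plunger = its stop; a long tick for each mm
- tin_a: bystander: white paint tin with a green band and a black pouring lid, 86 mm across, 112 mm tall to the lid; origin at the centre of its underside
- tin_b: bystander: the same tin with a blue band
- cup: bystander: light mixing cup, 80 mm across, 100 mm tall; origin under its centre
- tape: bystander: roll of masking tape lying flat, 104 mm across, 24 mm high; origin under its centre
- mallet: bystander: rubber mallet lying down, 260 mm long, head 58 mm across; origin mid-handle on the bench
- nut: bystander: wheel nut 25 mm across, 18 mm high, on the bench beside the stand; origin under its centre
- marker: bystander: yellow-capped marker pen, 130 mm long, 16 mm thick, on the bench beside the stand; origin under its middle
- crank_grip: the red crank handle itself; origin at its foot, 28 mm below point crank_knob. Its pin is thin: a grip of 25 N is plenty, and both fingers' grip plus any strain must stay under 80 N in all

How it is judged:
On the way, in this order (a step that is already met when the one before it is completed fails the run):
1. the gauge is preloaded: the dial shows 2 to 4.5 mm for a moment (value of joint needle between 1.257 and 2.827 rad), for 0.3 s.
2. the wheel has been cranked one full turn in one direction (spindle past 6.0 rad either way) with the roller still pressing on the rim ((value of joint spindle above 6 rad or value of joint spindle below -6 rad) and value of joint needle above 0.5 rad), for 0.02 s.
3. the highest spot of the rim stands under the roller (horizontal distance between roller_tip and spindle_axis above 0.1178 m and value of joint needle above 1.9 rad), for 0.3 s.
At the end, for the whole second after the job is handed in: The wheel is at rest with its highest spot under the roller: the roller is held more than 117.8 mm from the spindle's axis by the rim (the worst bend reaches 119 mm, so within about 12 degrees of its peak), while the gauge is still pressed in (needle between 1.9 and 5.97 rad, 3 to 9.5 mm) (all of step 3 and value of joint needle below 5.97 rad and velocity of joint spindle between -0.02 and 0.02 rad/s); the robot touches nothing.
It fails at once if the gauge is run onto its stop (more than 9.6 mm on the dial) (value of joint needle above 6.03 rad).
It fails at once if a bystander is moved more than 15 mm (distance of any of tin_a, tin_b, cup, tape, mallet, nut, marker from where it was at the start of the episode above 0.015 m).
It fails at once if the crank handle is forced (grip and strain together over 80 N) (contact force between the fingers and crank_grip above 80 N).
It also fails if it takes over 67 s, if anything falls off the work surface, if the arm or the gripper's body presses on something with over 40 N, if the wrist force passes 120 N, or if a joint passes its speed limit or range.

## Robot

A 6-joint arm with a two-finger parallel gripper is mounted at the origin on the work surface. World frame = base frame: x ahead of the robot, y to its left, z up, the work surface at z = 0. Lengths are in m, angles in rad, forces in N, time in s.
With the tool pointing down it reaches from about 0.35 to 0.925 m from the base axis. Payload 6.4 kg.
Tool frame: the origin (TCP) lies at the very end of the fingers, on their centre line; the grasp point (between the pads) lies 19 mm behind it; z points along the fingers, y is the direction in which the jaws open and shut (so a half turn about z gives the same grasp; the last joint's range is limited). The gripper opens to 94 mm and grips with 3 to 60 N. Pads are 16 mm wide; open, the fingers measure 119 mm over their backs; the gripper's body (75 mm by 177 mm) begins 78 mm behind the grasp point.
Start: joints at [-1.44, 0.245, 1.558, -0, 1.339, -0.174], TCP at [0.195, -0.62, 0.205] pointing down, gripper open.
Joint ranges: [-3.13, 3.13], [-1.02, 2.26], [0.13, 2.54], [-0.95, 4.09], [0.21, 2.88], [-2.74, 2.74]. Speed limits (rad/s): [2.57, 2.57, 3.14, 3.14, 3.14, 3.14].

## Interface

Orientations are given as [roll, pitch, yaw] about the fixed x, y, z axes, in that order (R = Rz(yaw) Ry(pitch) Rx(roll)).
In Python, from plant import robot, grab_frame gives the robot as it stands. The module is installed in compiled form; this text tells all that it offers.
- The arm moves only by the tool move_arm, never from a script. Its argument "targets" is a list of rows, each a list of 3 entries, a list of its own where there are three numbers: the shift along the world's x, y, z in cm, then the turn, a rotation vector about the world's x, y, z in rad, then the opening, from -1 (shut) to 1 (fully open), so that 0 is half open. In form: [[[dx, dy, dz], [ax, ay, az], fingers], ...]. A call has 1 to 5 rows; each row is the pose to reach, as a shift and turn from the pose measured when the call began; what a row does not reach only later rows make up. A row lasts 1/8 s, in which the tool goes at most 62.5 mm and 10.7 degrees, less where a joint would pass 70% of its speed; a pose out of reach is approached as far as the arm can. A call with a gripper value outside its range is refused whole. The fingers move at their own pace and stop on an object; the grip force is fixed at half the most. Time passes only in rows, so rows that repeat a pose let the fingers close. It gives the time, the measured TCP pose, the force and the opening at its end, in the units of the state.
- robot.observe(): the state, without advancing time (a new reading comes with each control period).
- grab_frame(name): name is "scene" or "side" or "wrist"; returns a dict with "img" (480x640x3 uint8, red, green, blue), "intrinsics" (3x3 intrinsics, pixels), "R" (3x3) and "t" (3): a world point X has camera coordinates R X + t. Camera axes: x right, y down, z forward; pixel columns grow to the right and rows downward; lengths in m; the calibration is good to about 2 mm. A picture is of the moment at which its call begins. There is no depth.
- robot.job_done(): hands the job in, once; it reports no verdict.
The state is a dict: "time_s": time; "q": joint angles; "qd": joint speeds; "joint_torque": joint torques, N m; "tcp_pos": TCP position; "eef_rot": TCP orientation; "contact_force": force on the tool from outside, world axes, zero at the start; "moment": the same for the moment, N m; "opening": opening from 0.0 (shut) to 1.0 (fully open).
Only numpy, scipy, OpenCV 4.12 (cv2) and the standard library are available. Lean on these libraries where they do the work, as an engineer would, in place of code of your own. Each camera call takes 0.05 s, during which the arm holds its last target. There are 200 camera calls.

## Working session

There is one attempt and no reset: what is moved stays moved. The work goes in short steps, Python scripts to look and compute and a tool call to move; the robot and the scene stay as the last step left them, time stands still between calls to the robot, and variables do not carry over. Pictures are saved under pics/ and viewed, about 8 in all and at most 12, crops included, and the job is handed in when it is done.

Besides the shell and the picture viewer there is one more tool, called after ">>>" as name([rows], argument=value, ...), one row to a line, values as JSON. move_arm: Moves the arm, as the interface text tells. Its arguments: {"type":"object","properties":{"targets":{"type":"array","items":{"type":"array"}}},"required":["targets"]}

```bash
mkdir -p pics; cat > h.py <<'E'
import numpy as np, cv2
from plant import robot, grab_frame
def save(name,fn):
    f=grab_frame(name); cv2.imwrite('pics/'+fn,f['img'][:,:,::-1]); return f
def ray(f,u,v,z):
    K=np.array(f['intrinsics']);R=np.array(f['R']);t=np.array(f['t'])
    c=-R.T@t; d=R.T@np.linalg.solve(K,[u,v,1.]); return c+d*(z-c[2])/d[2]
def proj(f,X):
    p=np.array(f['intrinsics'])@(np.array(f['R'])@np.array(X)+np.array(f['t'])); return p[:2]/p[2]
E
python3 - <<'E'
from h import *
import pickle
F={n:save(n,n+'0.png') for n in('scene','side')}
pickle.dump(F,open('F.pkl','wb'))
a=np.hstack([F[n]['img'] for n in F]); cv2.imwrite('pics/both0.png',cv2.resize(a,(800,300),interpolation=cv2.INTER_AREA)[:,:,::-1])
for n in F: print(n,-np.array(F[n]['R']).T@F[n]['t'],F[n]['intrinsics'][0][0])
print(robot.observe())
E
```

```text
scene [1.13944536 0.85090226 1.01505816] 567.9290487485978
side [-0.15355464  1.0870547   0.94763019] 511.7901075905713
{'time_s': 0.1, 'q': array([-1.44008971e+00,  2.45685503e-01,  1.55884600e+00, -9.25608321e-06,
        1.33869338e+00, -1.74081051e-01]), 'qd': array([-4.73358671e-05, -2.70043374e-03, -4.13472517e-03, -3.48065644e-03,
        6.34409319e-04,  1.13062330e-03]), 'joint_torque': array([ 2.35898378e-04, -4.16914845e+01, -3.15524304e+01,  6.85769320e-02,
        3.09485814e-02, -5.59100840e-05]), 'tcp_pos': array([ 0.19500536, -0.61951615,  0.2045179 ]), 'eef_rot': array([-3.13998353e+00, -2.73839540e-04,  3.04789588e-01]), 'contact_force': array([-0.13162484, -0.75743674,  0.05354744]), 'moment': array([-0.04453698, -0.01824414, -0.05380807]), 'opening': 0.9987340703847072}
```

View pics/scene0.png

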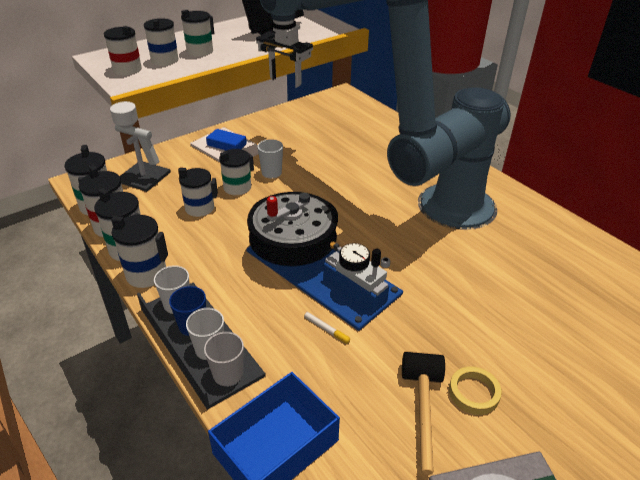

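View pics/side0.png

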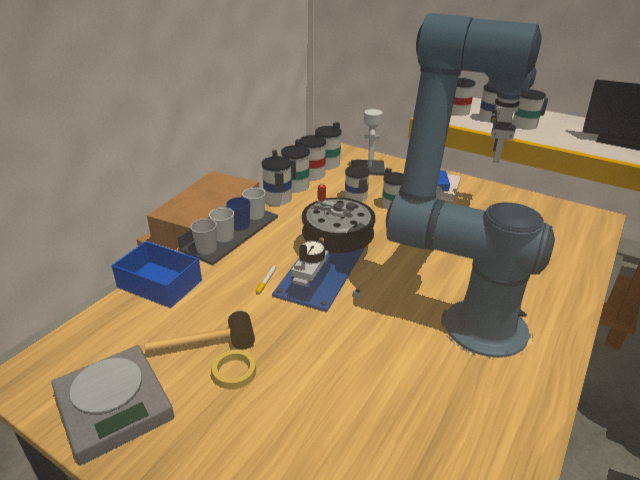

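Scene view: red handle about (272,206), dial (354,257), black knob (376,258), plate far corners (358,325) and (401,292). Side view: red handle (322,192), dial (312,250), plate end (275,295)–(328,307). Next I'll zoom in for detail.

```bash
python3 - <<'E'
from h import *
import pickle
F=pickle.load(open('F.pkl','rb'))
a=cv2.resize(F['scene']['img'][180:335,235:410],None,fx=2.28,fy=2.28*1,interpolation=cv2.INTER_CUBIC)
b=cv2.resize(F['side']['img'][175:315,265:385],None,fx=3,fy=3,interpolation=cv2.INTER_CUBIC)
h=max(a.shape[0],b.shape[0]); pad=lambda i:np.pad(i,((0,h-i.shape[0]),(0,0),(0,0)))
cv2.imwrite('pics/zoom.png',np.hstack([pad(a),pad(b)])[:,:,::-1])
def tri(p,q):
    A=[];B=[]
    for f,(u,v) in((F['scene'],p),(F['side'],q)):
        c=ray(f,u,v,1);d=ray(f,u,v,0)-c;d/=np.linalg.norm(d);P=np.eye(3)-np.outer(d,d);A.append(P);B.append(P@c)
    return np.linalg.solve(A[0]+A[1],B[0]+B[1])
cs=[]
for n,(r0,r1,c0,c1) in dict(scene=(185,230,250,300),side=(175,210,305,340)).items():
    im=F[n]['img'][r0:r1,c0:c1].astype(int); m=((im[...,0]>90)&(im[...,1]<60)&(im[...,2]<70)).astype('uint8')
    ys,xs=np.nonzero(m); print(n,len(xs),xs.min()+c0,xs.max()+c0,ys.min()+r0,ys.max()+r0); cs.append(((xs.min()+xs.max())/2+c0,(ys.min()+ys.max())/2+r0))
print('red',cs,tri(*cs))
for n in F:
    im=cv2.cvtColor(F[n]['img'],cv2.COLOR_RGB2HSV); m=cv2.inRange(im,(105,120,30),(125,255,255)); m[:,:240]=0;m[:230]=0;m[340:]=0;m[:,410:]=0
    c=max(cv2.findContours(m,0,2)[0],key=cv2.contourArea); h=cv2.approxPolyDP(cv2.convexHull(c),3,True)[:,0]
    for p in h: print(n,p,ray(F[n],*p,0.014).round(4))
E
```

```text
scene 57 267 277 196 213
side 100 318 325 185 200
red [(np.float64(272.0), np.float64(204.5)), (np.float64(321.5), np.float64(192.5))] [ 0.57579341 -0.10133617  0.18547711]
scene [402 292] [0.3909 0.1857 0.014 ]
scene [357 329] [0.5552 0.2131 0.014 ]
scene [247 249] [ 0.6183 -0.1734  0.014 ]
scene [333 249] [ 0.432 -0.04   0.014]
side [330 264] [0.4778 0.0043 0.014 ]
side [346 275] [0.41   0.0251 0.014 ]
side [333 295] [0.3955 0.1242 0.014 ]
side [321 288] [0.4401 0.1164 0.014 ]
```

View pics/zoom.png

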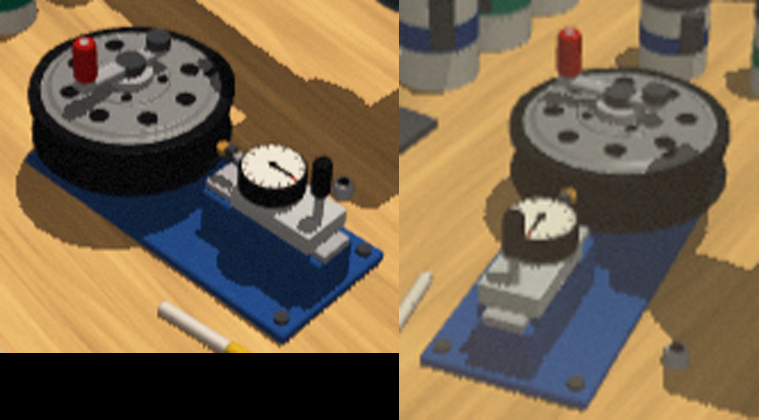

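The plate edge gives the stand's axes and a rough spindle at (0.52,-0.10). I'll move above it so the wrist camera can look closely.

>>> move_arm([
  [[2.5,5,2],[0,0,-0.05],1],
  [[5,10,4],[0,0,-0.1],1],
  [[7.5,15,6],[0,0,-0.14],1],
  [[10,20.5,8],[0,0,-0.14],1],
  [[12.5,26,10],[0,0,-0.14],1],
])

```text
time_s: 0.72
tcp_pos: [0.3195, -0.3595, 0.3039]
eef_rot: [-3.139, -0.0, 0.164]
contact_force: [0.5, 0.3, 1.7]
opening: 1.0
```

>>> move_arm([
  [[2.5,5.2,1.8],[0,0,0],1],
  [[5,10.4,3.6],[0,0,0],1],
  [[7.5,15.6,5.4],[0,0,0],1],
  [[10,20.8,7.2],[0,0,0],1],
  [[12.5,26,9],[0,0,0],1],
])

```text
time_s: 1.35
tcp_pos: [0.4448, -0.0976, 0.3943]
eef_rot: [-3.139, -0.0, 0.164]
contact_force: [-0.1, 0.6, 0.1]
opening: 0.998
```

>>> move_arm([
  [[2,5,1],[0,0,0],1],
  [[4,10,2],[0,0,0],1],
  [[4,11,2],[0,0,0],1],
  [[4,11,2],[0,0,0],1],
])

```text
time_s: 1.85
tcp_pos: [0.4844, 0.0125, 0.4136]
eef_rot: [-3.139, 0.001, 0.165]
contact_force: [0.5, -0.2, 0.2]
opening: 0.996
```

```bash
python3 - <<'E'
from h import *
import pickle
f=save('wrist','w1.png'); pickle.dump(f,open('w1.pkl','wb'))
s=robot.observe(); print(s['time_s'],s['tcp_pos'],s['eef_rot'],s['q'],s['contact_force'])
c=-np.array(f['R']).T@f['t']; print('cam',c)
print(proj(f,[.523,-.101,.16]))
E
```

```text
1.9 [0.48434147 0.01179381 0.41361621] [-3.13949556e+00  8.65333047e-04  1.63611914e-01] [-2.11182782e-01 -2.42851131e-01  1.67565773e+00  1.65078312e-03
  1.71035883e+00  1.19623089e+00] [ 0.20750894 -0.26198738 -0.46477041]
cam [0.55899687 0.02470629 0.59375802]
[417.28905998 183.51934109]
```

View pics/w1.png

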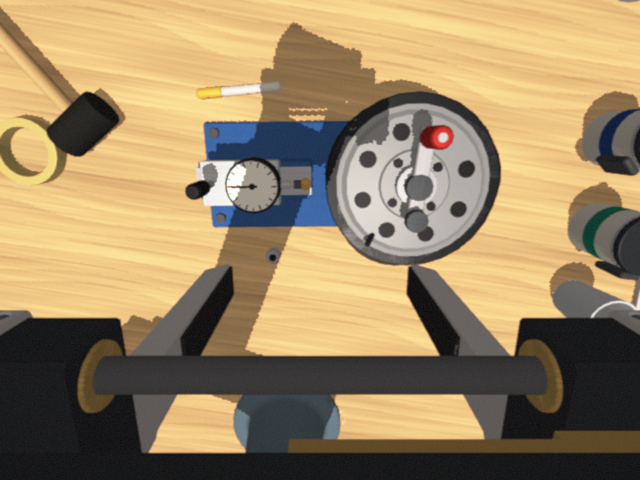

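The wrist view shows the wheel centred near (417,180), the red handle top at (440,137), the black knob top at (190,191), and the dial at (252,186) with its needle pointing left (zero). I'll measure these by ray casting.

```bash
cat >> h.py <<'E'
def circ(P):
    A=np.c_[2*P[:,:2],np.ones(len(P))]; s=np.linalg.lstsq(A,(P[:,:2]**2).sum(1),rcond=None)[0]
    return s[:2],np.sqrt(s[2]+s[0]**2+s[1]**2)
E
python3 - <<'E'
from h import *
import pickle
f=pickle.load(open('w1.pkl','rb')); im=f['img']; hsv=cv2.cvtColor(im,cv2.COLOR_RGB2HSV)
m=((hsv[...,1]<90)).astype('uint8'); m[265:]=0; m[:,:300]=0;m[:,520:]=0
m=cv2.morphologyEx(m,cv2.MORPH_OPEN,np.ones((5,5)))
c=max(cv2.findContours(m,0,1)[0],key=cv2.contourArea)[:,0]
P=np.array([ray(f,u,v,.122) for u,v in c]); Q=P
for k in range(6):
    o,r=circ(Q); e=np.hypot(*(P[:,:2]-o).T)-r; Q=P[abs(e)<max(.003,.012/(k+1))]
print('spindle',o,r,len(Q),len(P), 'center px',proj(f,[*o,.122]))
a=np.degrees(np.arctan2(*(P[:,:2]-o).T[::-1]))
for k in range(-180,180,20):
    s=(a>=k)&(a<k+20)
    if s.any(): print(k,(np.median(e[s])*1e3).round(1),end='; ')
print()
# red top
i=im.astype(int); mr=((i[...,0]>100)&(i[...,1]<80)&(i[...,2]<80)).astype('uint8'); mr[:100]=0;mr[170:]=0
ys,xs=np.nonzero(mr); print('red bb',xs.min(),xs.max(),ys.min(),ys.max())
g=ray(f,440.5,137,.21); print('red',g,np.hypot(*(g[:2]-o)))
# plate edges
mb=cv2.inRange(hsv,(105,120,30),(125,255,255)); mb[:100]=0;mb[250:]=0;mb[:,450:]=0
ys,xs=np.nonzero(mb); print('plate bb',xs.min(),xs.max(),ys.min(),ys.max())
for p in [(205,122),(206,226),(330,226),(330,122)]: print(p,ray(f,*p,.014).round(4))
for p in [(189,191)]: print('knob',ray(f,*p,.178))
print('dial',ray(f,252.5,185.5,.136))
z=im[85:275,180:510]; cv2.imwrite('pics/wz.png',cv2.resize(z,None,fx=2.4,fy=2.4,interpolation=cv2.INTER_CUBIC)[:,:,::-1])
E
```

```text
spindle [ 0.51842128 -0.1044685 ] 0.1133383498202543 489 495 center px [411.47991369 183.64342517]
-180 -0.2; -160 -1.0; -140 -0.8; -120 -0.6; -100 -0.3; -80 1.5; -60 0.1; -40 -0.2; -20 -0.2; 0 0.1; 20 -0.3; 40 0.5; 60 0.6; 80 -0.3; 100 -1.0; 120 -0.8; 140 1.6; 160 2.4; 
red bb 111 498 106 157
red [ 0.57831425 -0.09898856  0.21      ] 0.060143147609358995
plate bb 205 348 122 225
(205, 122) [0.5498 0.2053 0.014 ]
(206, 226) [0.383 0.19  0.014]
(330, 226) [ 0.4173 -0.0155  0.014 ]
(330, 122) [0.5818 0.0132 0.014 ]
knob [0.47184611 0.16642674 0.178     ]
dial [0.48363142 0.10058091 0.136     ]
```

View pics/wz.png

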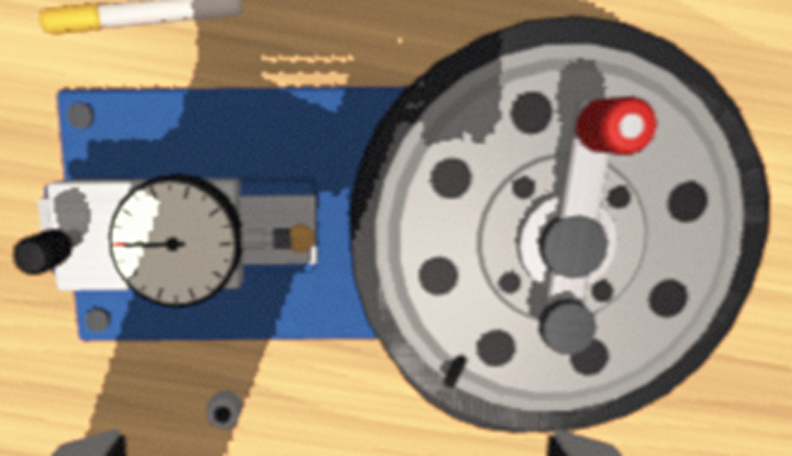

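Measured positions:
- Spindle: (0.518,-0.104).
- Stand +y: 99.6° from world x.
- Gauge knob: about (0.474,0.160).
- Crank angle: about 5°.

Next I'll go down over the gauge knob, with the jaws along the slide.

>>> move_arm([
  [[-0.4,5,-3],[0,0,0],1],
  [[-0.7,10,-6],[0,0,0],1],
  [[-1,14.3,-10],[0,0,0],1],
  [[-1,14.5,-15],[0,0,0],1],
  [[-1,14.5,-18],[0,0,0],1],
])

```text
time_s: 2.52
tcp_pos: [0.4729, 0.1556, 0.2304]
eef_rot: [-3.14, 0.005, 0.162]
contact_force: [-0.5, 0.8, 0.1]
opening: 0.999
```

```bash
python3 - <<'E'
from h import *
f=save('wrist','w2.png'); s=robot.observe(); print(s['time_s'],s['tcp_pos'],s['eef_rot'])
for d in (.262,.268,.274):
  X=[.5184-.166*d,-.1045+.986*d]; print(d,X,proj(f,[*X,.178]))
E
```

```text
2.575 [0.47107523 0.15509113 0.2267115 ] [-3.13914162  0.01099049  0.16158089]
0.262 [0.474908, 0.15383200000000002] [322.85235978 247.26159917]
0.268 [0.47391199999999994, 0.15974800000000006] [314.08623278 247.29583072]
0.274 [0.47291599999999995, 0.16566400000000003] [305.32117469 247.3300581 ]
```

View pics/w2.png

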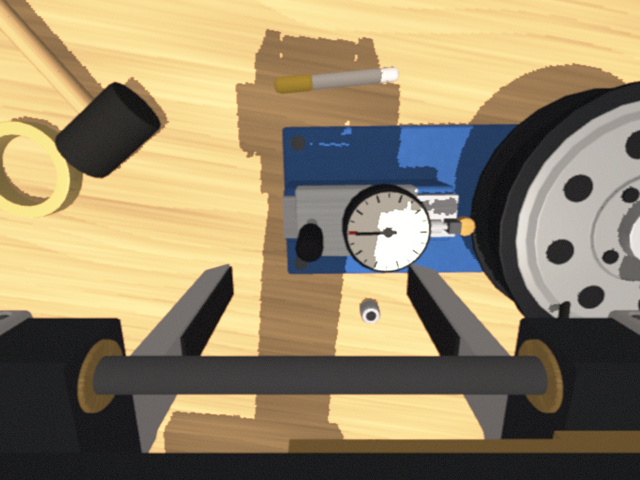

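The knob top is at (309,248), so the knob sits near (0.473,0.163). I'll lower onto it and close.

>>> move_arm([
  [[0.2,0.5,-4],[0,0,0],1],
  [[0.2,0.5,-7.8],[0,0,0],1],
  [[0.2,0.5,-7.8],[0,0,0],1],
  [[0.2,0.5,-7.8],[0,0,0],-0.4],
  [[0.2,0.5,-7.8],[0,0,0],-0.4],
])

```text
time_s: 3.2
tcp_pos: [0.4747, 0.1599, 0.1511]
eef_rot: [-3.139, 0.007, 0.161]
contact_force: [-0.2, 0.0, 0.3]
opening: 0.821
```

>>> move_arm([
  [[0,0,0],[0,0,0],-0.5],
  [[0,0,0],[0,0,0],-0.5],
  [[0,0,0],[0,0,0],-0.5],
])

```text
time_s: 3.58
tcp_pos: [0.4748, 0.1599, 0.1513]
eef_rot: [-3.139, 0.007, 0.161]
contact_force: [1.0, -0.0, -0.2]
opening: 0.503
```

>>> move_arm([
  [[0,0,0],[0,0,0],-1],
  [[0,0,0],[0,0,0],-1],
  [[0,0,0],[0,0,0],-1],
  [[0,0,0],[0,0,0],-1],
  [[0,0,0],[0,0,0],-1],
])

```text
time_s: 4.2
tcp_pos: [0.4745, 0.1612, 0.1513]
eef_rot: [-3.137, 0.006, 0.161]
contact_force: [-0.2, 5.5, -0.7]
opening: 0.206
```

>>> move_arm([
  [[0.08,-0.5,0],[0,0,0],-1],
  [[0.16,-1,0],[0,0,0],-1],
  [[0.25,-1.5,0],[0,0,0],-1],
  [[0.33,-2,0],[0,0,0],-1],
  [[0.33,-2,0],[0,0,0],-1],
])

```text
time_s: 4.82
tcp_pos: [0.4778, 0.1422, 0.1512]
eef_rot: [-3.134, 0.006, 0.16]
contact_force: [0.2, 5.0, -0.5]
opening: 0.204
```

```bash
cat >> h.py <<'E'
def dial(f,c,half,fn=None,R=None):
    """rectify the dial (plane z=.136, centre c) to stand axes: up = +y(stand), 4 px per mm"""
    s=.0325/half; yv=np.array([-.166,.986]); xv=np.array([.986,.166])
    src=[];dst=[]
    for a,b in((-1,-1),(1,-1),(1,1),(-1,1)):
        X=np.array(c)+.0325*1.15*(a*xv+b*yv); src.append(proj(f,[*X,.136])); dst.append([half*1.15*(1+a),half*1.15*(1-b)])
    M=cv2.getPerspectiveTransform(np.float32(src),np.float32(dst)); n=int(half*2.3)
    return cv2.warpPerspective(f['img'],M,(n,n),flags=cv2.INTER_CUBIC)
E
python3 - <<'E'
from h import *
import pickle
s=robot.observe(); print(s['time_s'],s['tcp_pos'],s['contact_force'],s['opening'])
f=save('wrist','w3.png'); g=grab_frame('scene'); pickle.dump((f,g),open('p3.pkl','wb'))
kn=s['tcp_pos'][:2]; c=kn+.0585*np.array([.166,-.986]); print(c,proj(f,[*c,.136]),proj(g,[*c,.136]))
A=cv2.resize(f['img'][120:340,260:500],None,fx=1.6,fy=1.6,interpolation=2)
u,v=proj(g,[*c,.136]).astype(int); B=cv2.resize(g['img'][v-28:v+28,u-28:u+28],(352,352),interpolation=2)
cv2.imwrite('pics/p3.png',np.hstack([A,B])[:,:,::-1])
E
```

```text
4.825 [0.47783744 0.14224459 0.15123581] [ 0.24092081  5.02924228 -0.54533788] 0.20444122455701894
[0.48754844 0.08456359] [420.21499153 269.04248068] [347.50768807 247.62770458]
```

View pics/p3.png

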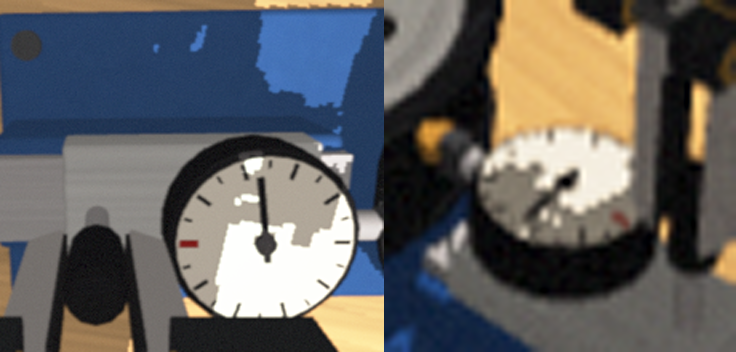

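The needle stands about 88° clockwise from the red mark, so 2.4 mm. I'll nudge in a little more, let go, and rise.

>>> move_arm([
  [[0.01,-0.08,0],[0,0,0],-1],
  [[0.03,-0.17,0],[0,0,0],-1],
  [[0.03,-0.17,0],[0,0,0],-1],
  [[0.03,-0.17,0],[0,0,0],-1],
])

```text
time_s: 5.42
tcp_pos: [0.4779, 0.1417, 0.1513]
eef_rot: [-3.132, 0.006, 0.161]
contact_force: [0.4, 7.7, -0.1]
opening: 0.203
```

>>> move_arm([
  [[0,0,0],[0,0,0],0.2],
  [[0,0,0],[0,0,0],0.2],
  [[0,0,0],[0,0,0],0.2],
  [[0,0,4],[0,0,0],0.2],
  [[0,0,9],[0,0,0],0.2],
])

```text
time_s: 6.05
tcp_pos: [0.477, 0.1413, 0.2411]
eef_rot: [-3.132, 0.009, 0.16]
contact_force: [0.9, 1.0, -0.5]
opening: 0.597
```

```bash
python3 - <<'E'
from h import *
import pickle
s=robot.observe(); print(s['time_s'],s['tcp_pos'],s['contact_force'],s['opening'])
f=save('wrist','w4.png'); g=grab_frame('scene'); pickle.dump((f,g),open('p4.pkl','wb'))
# find bright/dark dial: circle by Hough near expected
c=np.array([.4877,.0835])
for n,F,hr in(('w',f,None),('s',g,None)):
    u,v=proj(F,[*c,.136]); r=abs(proj(F,[*(c+[.0325,0]),.136])-[u,v]).max(); print(n,u,v,r)
D=dial(f,c,110); E=dial(g,c,110)
cv2.imwrite('pics/p4.png',np.hstack([D,E])[:,:,::-1])
E
```

```text
6.05 [0.47697901 0.14132332 0.24106213] [ 0.94382976  0.96207625 -0.51551631] 0.5974638133313268
w 392.1651462820857 227.79551763170812 38.67297361473996
s 347.1758745230801 247.40974346085778 10.982245040599764
```

View pics/p4.png

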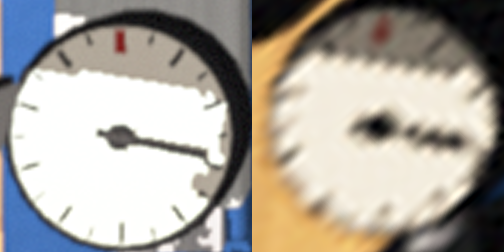

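Both views rectify well, and the needle is about 102° clockwise, roughly 2.8 mm. Next I'll move to the crank handle and cage it loosely with a gap of about 28 mm, so no strain can build up.

>>> move_arm([
  [[2,-5,1.5],[0,0,-0.03],0.2],
  [[4.2,-10,1.5],[0,0,-0.07],0.2],
  [[6.3,-15,1.5],[0,0,-0.07],0.2],
  [[8.4,-20,1.5],[0,0,-0.07],0.2],
  [[10.1,-24,1.5],[0,0,-0.07],0.2],
])

```text
time_s: 6.78
tcp_pos: [0.5824, -0.1005, 0.2616]
eef_rot: [-3.133, -0.004, 0.089]
contact_force: [-0.1, -0.5, 0.8]
opening: 0.6
```

```bash
cat >> h.py <<'E'
def needle(g,c=(.4877,.0835)):
    D=cv2.cvtColor(dial(g,c,110),cv2.COLOR_RGB2GRAY).astype(float)
    # refine the hub: darkest blob near the middle
    B=cv2.GaussianBlur(D,(0,0),6); w=B[96:157,96:157]; j=np.unravel_index(w.argmin(),w.shape); cy,cx=j[0]+96,j[1]+96
    th=np.radians(np.arange(0,360,1)); r=np.arange(25,82,2)
    S=cv2.GaussianBlur(D,(0,0),2)
    L=cv2.remap(S.astype('f4'),(cx+np.outer(np.sin(th),r)).astype('f4'),(cy-np.outer(np.cos(th),r)).astype('f4'),1)
    m=L.mean(1); m=np.convolve(np.r_[m[-2:],m,m[:2]],np.ones(5)/5,'valid')
    k=int(m.argmin()); return k/36., round(m[k]),round(np.median(m)),(cx,cy)
E
python3 - <<'E'
from h import *
import pickle
f,g=pickle.load(open('p4.pkl','rb')); print('prev',needle(f),needle(g))
g=grab_frame('scene'); print('now',needle(g)); s=robot.observe(); print(s['time_s'],s['tcp_pos'],s['eef_rot'])
w=grab_frame('wrist'); i=w['img'].astype(int); m=((i[...,0]>100)&(i[...,1]<80)&(i[...,2]<80)).astype('uint8')
_,l,st,ce=cv2.connectedComponentsWithStats(m); k=1+st[1:,4].argmax(); print(st[k],ce[k],ray(w,*ce[k],.2)); print(proj(w,[.578,-.099,.21]))
cv2.imwrite('pics/w5.png',w['img'][:,:,::-1])
E
```

```text
prev (2.8055555555555554, 104, 255, (np.int64(120), np.int64(137))) (2.8055555555555554, 93, 233, (np.int64(126), np.int64(127)))
now (2.8055555555555554, 93, 233, (np.int64(126), np.int64(127)))
6.825 [ 0.58354395 -0.10464903  0.26138076] [-3.1356868  -0.0049276   0.08576949]
[ 296  225   36   47 1025] [314.05853659 249.31219512] [ 0.58101318 -0.10041851  0.2       ]
[311.33960843 257.71522954]
```

>>> move_arm([
  [[-0.45,0.5,-3],[0,0,0.01],0.2],
  [[-0.45,0.5,-6],[0,0,0.01],0.2],
  [[-0.45,0.5,-9],[0,0,0.01],0.2],
  [[-0.45,0.5,-9],[0,0,0.01],-0.38],
  [[-0.45,0.5,-9],[0,0,0.01],-0.38],
])

```text
time_s: 7.5
tcp_pos: [0.5786, -0.0968, 0.1724]
eef_rot: [-3.134, -0.005, 0.096]
contact_force: [-0.1, -0.6, 0.6]
opening: 0.424
```

>>> move_arm([
  [[0,0,0],[0,0,0],-0.38],
  [[0,0,0],[0,0,0],-0.38],
])

```text
time_s: 7.75
tcp_pos: [0.5795, -0.0979, 0.1739]
eef_rot: [-3.137, -0.008, 0.096]
contact_force: [0.9, -4.8, 1.5]
opening: 0.309
```

```bash
cat > plan.py <<'E'
import sys
from h import *
# plan.py  n_rows dphi_per_row(deg) [jaw turn per row(deg)]: shifts along the crank circle from here
S=np.array([.5184,-.1045]); s=robot.observe(); p=s['tcp_pos']; d=p[:2]-S
ph=np.degrees(np.arctan2(d[1],d[0])); print('t',s['time_s'].__round__(2),'phi',ph.round(1),'r',np.hypot(*d).round(4),'z',p[2].round(4),'yaw',s['eef_rot'].round(3),'q6',s['q'][5].round(2),'F',s['contact_force'].round(1),'op',s['opening'])
jaw=np.degrees(s['eef_rot'][2])-90; print('jaw-tangent',((jaw-ph-90)+90)%180-90,'needle',needle(grab_frame('scene'))[:3])
for st in map(float,sys.argv[1:]):
    for k in range(1,6):
        a=np.radians(ph+st*k); X=S+.06*np.array([np.cos(a),np.sin(a)]); print(st*k,((X-p[:2])*100).round(2))
E
python3 plan.py 10
```

```text
t 7.75 phi 6.2 r 0.0615 z 0.1739 yaw [-3.137 -0.008  0.096] q6 1.11 F [ 0.9 -4.8  1.5] op 0.3093665524039177
jaw-tangent -0.6334660626268942 needle (2.8055555555555554, 93, 235)
10.0 [-0.35  1.01]
20.0 [-0.73  1.99]
30.0 [-1.27  2.88]
40.0 [-1.96  3.67]
50.0 [-2.77  4.32]
```

The cage is good: strain is low and the needle is unchanged. I'll crank counter-clockwise in 30° segments and read the needle after each one.

```bash
cat > plan.py <<'E'
import sys
from h import *
# plan.py seg_deg nseg : rows along the crank circle, seg 1 from the measured pose, the rest from the ideal one
S=np.array([.5184,-.1045]); s=robot.observe(); p=s['tcp_pos']; d=p[:2]-S
ph=np.degrees(np.arctan2(d[1],d[0])); jaw=np.degrees(s['eef_rot'][2])-90; off=((jaw-ph-90)+90)%180-90
print('t %.2f phi %.1f r %.4f z %.4f jawoff %.1f q6 %.2f F %s'%(s['time_s'],ph,np.hypot(*d),p[2],off,s['q'][5],s['contact_force'].round(1)),'needle',needle(grab_frame('scene'))[:3])
if len(sys.argv)>1:
  st=float(sys.argv[1]); X=lambda a:S+.06*np.array([np.cos(np.radians(a)),np.sin(np.radians(a))]); P=p[:2]
  for n in range(int(sys.argv[2])):
    print(n,[list(((X(ph+n*st+st*k/4)-P)*100).round(1)) for k in (1,2,3,4)],'turn/row',np.radians(st/4).round(3)); P=X(ph+(n+1)*st)
E
python3 plan.py 30 2
```

```text
t 7.80 phi 6.1 r 0.0614 z 0.1738 jawoff -0.6 q6 1.11 F [ 0.2 -5.6  1.4] needle (2.8055555555555554, 94, 235)
0 [[np.float64(-0.3), np.float64(0.8)], [np.float64(-0.5), np.float64(1.5)], [np.float64(-0.8), np.float64(2.2)], [np.float64(-1.3), np.float64(2.9)]] turn/row 0.131
1 [[np.float64(-0.5), np.float64(0.6)], [np.float64(-1.1), np.float64(1.1)], [np.float64(-1.7), np.float64(1.6)], [np.float64(-2.4), np.float64(1.9)]] turn/row 0.131
```

>>> move_arm([
  [[-0.3,0.8,0],[0,0,0.13],-0.38],
  [[-0.5,1.5,0],[0,0,0.26],-0.38],
  [[-0.8,2.2,0],[0,0,0.39],-0.38],
  [[-1.3,2.9,0],[0,0,0.52],-0.38],
  [[-1.3,2.9,0],[0,0,0.52],-0.38],
])

```text
time_s: 8.48
tcp_pos: [0.5663, -0.068, 0.174]
eef_rot: [-3.135, -0.008, 0.615]
contact_force: [0.0, 0.4, 0.6]
opening: 0.312
```

```bash
python3 plan.py 30 3 | sed 's/np.float64(\([^)]*\))/\1/g'
```

```text
t 8.47 phi 37.3 r 0.0602 z 0.1740 jawoff -2.1 q6 0.63 F [0.  0.4 0.6] needle (2.8055555555555554, 100, 234)
0 [[-0.5, 0.6], [-1.1, 1.1], [-1.8, 1.5], [-2.5, 1.9]] turn/row 0.131
1 [[-0.7, 0.3], [-1.5, 0.4], [-2.3, 0.5], [-3.1, 0.4]] turn/row 0.131
2 [[-0.8, -0.2], [-1.5, -0.4], [-2.2, -0.7], [-2.9, -1.2]] turn/row 0.131
```

>>> move_arm([
  [[-0.5,0.6,0],[0,0,0.13],-0.38],
  [[-1.1,1.1,0],[0,0,0.26],-0.38],
  [[-1.8,1.5,0],[0,0,0.39],-0.38],
  [[-2.5,1.9,0],[0,0,0.54],-0.38],
  [[-2.5,1.9,0],[0,0,0.54],-0.38],
])

```text
time_s: 9.15
tcp_pos: [0.5412, -0.0489, 0.1741]
eef_rot: [-3.135, -0.009, 1.151]
contact_force: [-0.7, -0.2, -0.3]
opening: 0.309
```

```bash
sed -i "s/^print('t/g=grab_frame('scene'); i=g['img'].astype(int)[150:300,200:400]; m=((i[...,0]>90)\&(i[...,1]<60)\&(i[...,2]<70)); yy,xx=np.nonzero(m); h=ray(g,xx.mean()+200,yy.mean()+150,.19)-[*S,0] if len(xx) else np.zeros(3); print('red',len(xx),np.degrees(np.arctan2(h[1],h[0])).round(1))\n&/" plan.py; python3 plan.py
```

```text
red 57 67.4
t 9.15 phi 67.7 r 0.0601 z 0.1741 jawoff -1.8 q6 0.11 F [-0.7 -0.2 -0.3] needle (2.8055555555555554, 100, 227)
```

>>> move_arm([
  [[-0.7,0.3,0],[0,0,0.13],-0.38],
  [[-1.5,0.4,0],[0,0,0.26],-0.38],
  [[-2.3,0.5,0],[0,0,0.39],-0.38],
  [[-3.1,0.4,0],[0,0,0.52],-0.38],
  [[-3.1,0.4,0],[0,0,0.52],-0.38],
])

```text
time_s: 9.88
tcp_pos: [0.5102, -0.0451, 0.1741]
eef_rot: [-3.134, -0.009, 1.667]
contact_force: [-0.8, 0.5, -0.2]
opening: 0.309
```

```bash
python3 plan.py 30 3 | sed 's/np.float64(\([^)]*\))/\1/g'
```

```text
red 42 91.4
t 9.88 phi 97.8 r 0.0600 z 0.1741 jawoff -2.3 q6 -0.41 F [-0.8  0.5 -0.2] needle (2.8055555555555554, 99, 231)
0 [[-0.8, -0.2], [-1.5, -0.4], [-2.2, -0.8], [-2.9, -1.2]] turn/row 0.131
1 [[-0.6, -0.5], [-1.1, -1.1], [-1.5, -1.8], [-1.9, -2.5]] turn/row 0.131
2 [[-0.2, -0.7], [-0.4, -1.5], [-0.4, -2.3], [-0.4, -3.1]] turn/row 0.131
```

The wheel follows the gripper and the rim is flat so far. I'll continue.

>>> move_arm([
  [[-0.8,-0.2,0],[0,0,0.13],-0.38],
  [[-1.5,-0.4,0],[0,0,0.26],-0.38],
  [[-2.2,-0.8,0],[0,0,0.39],-0.38],
  [[-2.9,-1.2,0],[0,0,0.54],-0.38],
  [[-2.9,-1.2,0],[0,0,0.54],-0.38],
])

```text
time_s: 10.6
tcp_pos: [0.4814, -0.0573, 0.1741]
eef_rot: [-3.134, -0.009, 2.204]
contact_force: [-0.8, -0.6, -0.3]
opening: 0.313
```

```bash
python3 plan.py
```

```text
red 6 131.4
t 10.60 phi 128.1 r 0.0600 z 0.1741 jawoff -1.8 q6 -0.98 F [-0.8 -0.6 -0.3] needle (2.8055555555555554, 98, 233)
```

>>> move_arm([
  [[-0.6,-0.5,0],[0,0,0.13],-0.38],
  [[-1.1,-1.1,0],[0,0,0.26],-0.38],
  [[-1.5,-1.8,0],[0,0,0.39],-0.38],
  [[-1.9,-2.5,0],[0,0,0.52],-0.38],
  [[-1.9,-2.5,0],[0,0,0.52],-0.38],
])

```text
time_s: 11.32
tcp_pos: [0.4625, -0.0824, 0.1741]
eef_rot: [-3.133, -0.009, 2.72]
contact_force: [1.0, -0.1, 0.0]
opening: 0.307
```

```bash
python3 plan.py
```

```text
red 4 146.5
t 11.32 phi 158.4 r 0.0601 z 0.1741 jawoff -2.6 q6 -1.56 F [ 1.  -0.1  0. ] needle (2.8055555555555554, 92, 233)
```

>>> move_arm([
  [[-0.2,-0.7,0],[0,0,0.13],-0.38],
  [[-0.4,-1.5,0],[0,0,0.26],-0.38],
  [[-0.4,-2.3,0],[0,0,0.39],-0.38],
  [[-0.4,-3.1,0],[0,0,0.52],-0.38],
  [[-0.4,-3.1,0],[0,0,0.52],-0.38],
])

```text
time_s: 12.05
tcp_pos: [0.4587, -0.1134, 0.1741]
eef_rot: [-3.133, -0.01, -3.046]
contact_force: [-0.5, 0.3, 0.5]
opening: 0.309
```

```bash
python3 plan.py 20 3 | sed 's/np.float64(\([^)]*\))/\1/g'
```

```text
red 24 -173.3
t 12.05 phi -171.5 r 0.0604 z 0.1741 jawoff -3.0 q6 -2.14 F [-0.5  0.3  0.5] needle (3.861111111111111, 84, 233)
0 [[0.1, -0.5], [0.3, -1.0], [0.5, -1.5], [0.7, -2.0]] turn/row 0.087
1 [[0.3, -0.4], [0.6, -0.9], [0.9, -1.3], [1.3, -1.6]] turn/row 0.087
2 [[0.4, -0.3], [0.8, -0.6], [1.3, -0.9], [1.8, -1.1]] turn/row 0.087
```

A first rise (3.9 mm) has appeared at crank 188°. I'll use finer steps here and limit the jaw turn because joint 6 is near its end.

>>> move_arm([
  [[0.1,-0.5,0],[0,0,0.08],-0.38],
  [[0.3,-1.0,0],[0,0,0.16],-0.38],
  [[0.5,-1.5,0],[0,0,0.24],-0.38],
  [[0.7,-2.0,0],[0,0,0.32],-0.38],
  [[0.7,-2.0,0],[0,0,0.32],-0.38],
])

```text
time_s: 12.78
tcp_pos: [0.4657, -0.1333, 0.174]
eef_rot: [-3.133, -0.01, -2.728]
contact_force: [-0.3, 0.8, 0.7]
opening: 0.313
```

```bash
python3 plan.py
```

```text
red 29 -152.9
t 12.78 phi -151.4 r 0.0601 z 0.1740 jawoff -4.9 q6 -2.49 F [-0.3  0.8  0.7] needle (2.8055555555555554, 97, 234)
```

>>> move_arm([
  [[0.3,-0.4,0],[0,0,0.03],-0.38],
  [[0.6,-0.9,0],[0,0,0.06],-0.38],
  [[0.9,-1.3,0],[0,0,0.1],-0.38],
  [[1.3,-1.6,0],[0,0,0.14],-0.38],
  [[1.3,-1.6,0],[0,0,0.14],-0.38],
])

```text
time_s: 13.5
tcp_pos: [0.4789, -0.1495, 0.174]
eef_rot: [-3.132, -0.01, -2.588]
contact_force: [-0.4, -0.2, 1.2]
opening: 0.31
```

```bash
python3 plan.py 20 2 | sed 's/np.float64(\([^)]*\))/\1/g'
```

```text
red 31 -133.0
t 13.50 phi -131.3 r 0.0599 z 0.1740 jawoff -17.0 q6 -2.64 F [-0.4 -0.2  1.2] needle (2.8055555555555554, 98, 234)
0 [[0.4, -0.3], [0.8, -0.6], [1.3, -0.9], [1.8, -1.1]] turn/row 0.087
1 [[0.5, -0.2], [1.0, -0.3], [1.5, -0.4], [2.0, -0.4]] turn/row 0.087
```

The first bump is narrow, between crank 158° and 208°. To regrip, I'll open, turn the jaws back 2.6 rad in place around the handle, and close the cage again.

>>> move_arm([
  [[0,0,0],[0,0,0],0.3],
  [[0,0,0],[0,0,0],0.3],
  [[0,0,0],[0,0,0],0.3],
  [[0,0,0],[0,0,0],0.3],
  [[0,0,0],[0,0,-0.18],0.3],
])

```text
time_s: 14.22
tcp_pos: [0.4788, -0.1495, 0.174]
eef_rot: [-3.131, -0.01, -2.773]
contact_force: [-0.5, 1.0, 0.3]
opening: 0.654
```

>>> move_arm([
  [[0,0,0],[0,0,-0.18],0.3],
  [[0,0,0],[0,0,-0.36],0.3],
  [[0,0,0],[0,0,-0.54],0.3],
  [[0,0,0],[0,0,-0.72],0.3],
  [[0,0,0],[0,0,-0.9],0.3],
])

```text
time_s: 14.85
tcp_pos: [0.4788, -0.1495, 0.174]
eef_rot: [-3.131, -0.01, 2.604]
contact_force: [-0.7, -0.2, -0.5]
opening: 0.653
```

>>> move_arm([
  [[0,0,0],[0,0,-0.18],0.3],
  [[0,0,0],[0,0,-0.36],0.3],
  [[0,0,0],[0,0,-0.54],0.3],
  [[0,0,0],[0,0,-0.72],0.3],
  [[0,0,0],[0,0,-0.9],0.3],
])

```text
time_s: 15.48
tcp_pos: [0.4788, -0.1496, 0.174]
eef_rot: [-3.131, -0.01, 1.698]
contact_force: [-0.4, -0.1, 0.7]
opening: 0.651
```

>>> move_arm([
  [[0,0,0],[0,0,-0.18],0.3],
  [[0,0,0],[0,0,-0.36],0.3],
  [[0,0,0],[0,0,-0.54],0.3],
  [[0,0,0],[0,0,-0.65],0.3],
  [[0,0,0],[0,0,-0.65],0.3],
])

```text
time_s: 16.1
tcp_pos: [0.4788, -0.1496, 0.174]
eef_rot: [-3.131, -0.009, 1.05]
contact_force: [-0.5, 0.4, 0.3]
opening: 0.651
```

```bash
python3 plan.py 20 2 | sed 's/np.float64(\([^)]*\))/\1/g'
```

```text
red 30 -134.4
t 16.10 phi -131.3 r 0.0600 z 0.1740 jawoff 11.5 q6 -0.02 F [-0.5  0.4  0.3] needle (2.8333333333333335, 98, 234)
0 [[0.4, -0.3], [0.8, -0.6], [1.3, -0.9], [1.8, -1.1]] turn/row 0.087
1 [[0.5, -0.2], [1.0, -0.3], [1.5, -0.4], [2.0, -0.4]] turn/row 0.087
```

>>> move_arm([
  [[0,0,0],[0,0,-0.05],-0.38],
  [[0,0,0],[0,0,-0.1],-0.38],
  [[0,0,0],[0,0,-0.15],-0.38],
  [[0,0,0],[0,0,-0.15],-0.38],
])

```text
time_s: 16.7
tcp_pos: [0.4786, -0.1494, 0.174]
eef_rot: [-3.131, -0.009, 0.902]
contact_force: [-1.1, 0.6, 0.9]
opening: 0.311
```

>>> move_arm([
  [[0.4,-0.3,0],[0,0,0.08],-0.38],
  [[0.8,-0.6,0],[0,0,0.16],-0.38],
  [[1.3,-0.9,0],[0,0,0.24],-0.38],
  [[1.8,-1.1,0],[0,0,0.34],-0.38],
  [[1.8,-1.1,0],[0,0,0.34],-0.38],
])

```text
time_s: 17.32
tcp_pos: [0.4968, -0.1605, 0.174]
eef_rot: [-3.131, -0.009, 1.242]
contact_force: [-0.1, -0.8, -0.5]
opening: 0.311
```

```bash
python3 plan.py
```

```text
red 38 -111.2
t 17.32 phi -111.1 r 0.0600 z 0.1740 jawoff 2.2 q6 -0.21 F [-0.1 -0.8 -0.5] needle (2.8055555555555554, 98, 234)
```

>>> move_arm([
  [[0.5,-0.2,0],[0,0,0.09],-0.38],
  [[1.0,-0.3,0],[0,0,0.18],-0.38],
  [[1.5,-0.4,0],[0,0,0.27],-0.38],
  [[2.0,-0.4,0],[0,0,0.35],-0.38],
  [[2.0,-0.4,0],[0,0,0.35],-0.38],
])

```text
time_s: 18.05
tcp_pos: [0.5168, -0.1644, 0.1739]
eef_rot: [-3.132, -0.009, 1.589]
contact_force: [-0.6, -0.1, 0.5]
opening: 0.311
```

```bash
python3 plan.py 20 3 | sed 's/np.float64(\([^)]*\))/\1/g'
```

```text
red 32 -91.3
t 18.05 phi -91.5 r 0.0599 z 0.1739 jawoff 2.6 q6 -0.54 F [-0.6 -0.1  0.5] needle (2.8055555555555554, 97, 234)
0 [[0.5, 0.0], [1.0, 0.1], [1.6, 0.2], [2.1, 0.3]] turn/row 0.087
1 [[0.5, 0.2], [1.0, 0.4], [1.4, 0.7], [1.8, 1.0]] turn/row 0.087
2 [[0.4, 0.3], [0.8, 0.7], [1.1, 1.1], [1.4, 1.6]] turn/row 0.087
```

>>> move_arm([
  [[0.5,0.0,0],[0,0,0.09],-0.38],
  [[1.0,0.1,0],[0,0,0.18],-0.38],
  [[1.0,0.1,0],[0,0,0.18],-0.38],
])

```text
time_s: 18.52
tcp_pos: [0.5269, -0.1633, 0.174]
eef_rot: [-3.132, -0.009, 1.767]
contact_force: [0.1, -0.0, 0.3]
opening: 0.31
```

```bash
python3 plan.py
```

```text
red 30 -84.1
t 18.52 phi -81.8 r 0.0594 z 0.1740 jawoff 3.0 q6 -0.70 F [ 0.1 -0.   0.3] needle (2.8055555555555554, 85, 234)
```

>>> move_arm([
  [[0.5,0.1,0],[0,0,0.09],-0.38],
  [[1.0,0.2,0],[0,0,0.18],-0.38],
  [[1.0,0.2,0],[0,0,0.18],-0.38],
])

```text
time_s: 19.0
tcp_pos: [0.5367, -0.1613, 0.1739]
eef_rot: [-3.132, -0.009, 1.945]
contact_force: [-1.3, -1.1, 0.8]
opening: 0.312
```

```bash
python3 plan.py
```

```text
red 23 -72.2
t 19.00 phi -72.1 r 0.0597 z 0.1739 jawoff 3.6 q6 -0.87 F [-1.3 -1.1  0.8] needle (5.25, 86, 234)
```

>>> move_arm([
  [[0.5,0.2,0],[0,0,0.09],-0.38],
  [[1.0,0.4,0],[0,0,0.18],-0.38],
  [[1.0,0.4,0],[0,0,0.18],-0.38],
])

```text
time_s: 19.48
tcp_pos: [0.5469, -0.1573, 0.1739]
eef_rot: [-3.133, -0.009, 2.123]
contact_force: [-0.9, 0.3, 0.5]
opening: 0.311
```

```bash
python3 plan.py 20 3 | sed 's/np.float64(\([^)]*\))/\1/g'
```

```text
red 12 -46.7
t 19.48 phi -61.6 r 0.0600 z 0.1739 jawoff 3.2 q6 -1.03 F [-0.9  0.3  0.5] needle (6.638888888888889, 75, 235)
0 [[0.5, 0.3], [0.9, 0.6], [1.3, 0.9], [1.6, 1.3]] turn/row 0.087
1 [[0.3, 0.4], [0.6, 0.8], [0.9, 1.3], [1.1, 1.8]] turn/row 0.087
2 [[0.2, 0.5], [0.3, 1.0], [0.4, 1.5], [0.4, 2.0]] turn/row 0.087
```

This is the main bump: 6.6 mm at crank −61.6°, against a base of 2.8 mm. I'll go on past a full turn (crank about −6.6°), then come back.

>>> move_arm([
  [[0.5,0.3,0],[0,0,0.09],-0.38],
  [[0.9,0.6,0],[0,0,0.18],-0.38],
  [[0.9,0.6,0],[0,0,0.18],-0.38],
])

```text
time_s: 19.95
tcp_pos: [0.556, -0.1511, 0.1739]
eef_rot: [-3.134, -0.009, 2.301]
contact_force: [0.1, 0.3, 0.2]
opening: 0.313
```

```bash
python3 plan.py
```

```text
red 5 -65.5
t 19.95 phi -51.1 r 0.0598 z 0.1739 jawoff 2.9 q6 -1.19 F [0.1 0.3 0.2] needle (6.472222222222222, 80, 235)
```

>>> move_arm([
  [[0.4,0.3,0],[0,0,0.09],-0.38],
  [[0.7,0.7,0],[0,0,0.18],-0.38],
  [[0.7,0.7,0],[0,0,0.18],-0.38],
])

```text
time_s: 20.42
tcp_pos: [0.5631, -0.1438, 0.1739]
eef_rot: [-3.135, -0.009, 2.479]
contact_force: [-0.5, -0.6, -0.2]
opening: 0.307
```

```bash
python3 plan.py
```

```text
red 6 -56.9
t 20.43 phi -41.4 r 0.0595 z 0.1739 jawoff 3.4 q6 -1.35 F [-0.5 -0.6 -0.2] needle (5.0, 105, 234)
```

>>> move_arm([
  [[0.3,0.4,0],[0,0,0.09],-0.38],
  [[0.6,0.8,0],[0,0,0.18],-0.38],
  [[0.9,1.3,0],[0,0,0.27],-0.38],
  [[1.1,1.8,0],[0,0,0.35],-0.38],
  [[1.1,1.8,0],[0,0,0.35],-0.38],
])

```text
time_s: 21.15
tcp_pos: [0.574, -0.1256, 0.1739]
eef_rot: [-3.135, -0.009, 2.827]
contact_force: [-0.2, -0.1, -0.1]
opening: 0.31
```

```bash
python3 plan.py 28 1 | sed 's/np.float64(\([^)]*\))/\1/g'
```

```text
red 10 -25.3
t 21.15 phi -20.8 r 0.0595 z 0.1739 jawoff 2.7 q6 -1.66 F [-0.2 -0.1 -0.1] needle (2.8055555555555554, 98, 235)
0 [[0.3, 0.7], [0.4, 1.4], [0.4, 2.1], [0.4, 2.9]] turn/row 0.122
```

The bump is symmetric about gripper angle −57°. Now I'll finish the full turn to +8°.

>>> move_arm([
  [[0.3,0.7,0],[0,0,0.12],-0.38],
  [[0.4,1.4,0],[0,0,0.24],-0.38],
  [[0.4,2.1,0],[0,0,0.36],-0.38],
  [[0.4,2.9,0],[0,0,0.48],-0.38],
  [[0.4,2.9,0],[0,0,0.48],-0.38],
])

```text
time_s: 21.88
tcp_pos: [0.578, -0.0963, 0.1739]
eef_rot: [-3.136, -0.009, -2.978]
contact_force: [-0.0, 0.0, 0.2]
opening: 0.314
```

```bash
python3 plan.py 10 1 | sed 's/np.float64(\([^)]*\))/\1/g'; python3 plan.py -25 3 | sed 's/np.float64(\([^)]*\))/\1/g'
```

```text
red 50 12.5
t 21.88 phi 7.9 r 0.0601 z 0.1739 jawoff 1.5 q6 -2.09 F [-0.   0.   0.2] needle (2.8055555555555554, 99, 235)
0 [[-0.1, 0.3], [-0.1, 0.5], [-0.2, 0.8], [-0.2, 1.0]] turn/row 0.044
red 55 15.0
t 21.98 phi 7.7 r 0.0601 z 0.1739 jawoff 1.7 q6 -2.09 F [-1.   0.6 -0.6] needle (2.8055555555555554, 100, 235)
0 [[0.0, -0.7], [0.0, -1.3], [-0.1, -2.0], [-0.2, -2.6]] turn/row -0.109
1 [[-0.2, -0.6], [-0.5, -1.2], [-0.9, -1.7], [-1.3, -2.3]] turn/row -0.109
2 [[-0.5, -0.5], [-1.0, -0.9], [-1.5, -1.2], [-2.1, -1.5]] turn/row -0.109
```

>>> move_arm([
  [[-0.1,0.5,0],[0,0,0.09],-0.38],
  [[-0.2,1.0,0],[0,0,0.17],-0.38],
  [[-0.2,1.0,0],[0,0,0.17],-0.38],
])

```text
time_s: 22.45
tcp_pos: [0.576, -0.0866, 0.174]
eef_rot: [-3.136, -0.009, -2.81]
contact_force: [-0.5, -0.7, -0.5]
opening: 0.313
```

```bash
python3 plan.py -25 3 | sed 's/np.float64(\([^)]*\))/\1/g'
```

```text
red 58 19.8
t 22.45 phi 17.2 r 0.0603 z 0.1740 jawoff 1.8 q6 -2.24 F [-0.5 -0.7 -0.5] needle (2.8055555555555554, 100, 234)
0 [[0.1, -0.6], [0.2, -1.3], [0.2, -1.9], [0.2, -2.6]] turn/row -0.109
1 [[-0.1, -0.6], [-0.3, -1.3], [-0.6, -1.9], [-0.9, -2.4]] turn/row -0.109
2 [[-0.4, -0.5], [-0.8, -1.0], [-1.3, -1.4], [-1.8, -1.8]] turn/row -0.109
```

The full turn is done with the gauge pressing. Now I'll turn back clockwise to the main peak.

>>> move_arm([
  [[0.1,-0.6,0],[0,0,-0.11],-0.38],
  [[0.2,-1.3,0],[0,0,-0.22],-0.38],
  [[0.2,-1.9,0],[0,0,-0.33],-0.38],
  [[0.2,-2.6,0],[0,0,-0.44],-0.38],
  [[0.2,-2.6,0],[0,0,-0.44],-0.38],
])

```text
time_s: 23.18
tcp_pos: [0.578, -0.1128, 0.1739]
eef_rot: [-3.136, -0.009, 3.034]
contact_force: [-0.4, 0.3, 0.0]
opening: 0.305
```

>>> move_arm([
  [[-0.1,-0.6,0],[0,0,-0.11],-0.38],
  [[-0.3,-1.3,0],[0,0,-0.22],-0.38],
  [[-0.6,-1.9,0],[0,0,-0.33],-0.38],
  [[-0.9,-2.4,0],[0,0,-0.44],-0.38],
  [[-0.9,-2.4,0],[0,0,-0.44],-0.38],
])

```text
time_s: 23.8
tcp_pos: [0.5689, -0.137, 0.1739]
eef_rot: [-3.135, -0.009, 2.596]
contact_force: [0.0, -0.2, -0.5]
opening: 0.31
```

```bash
python3 plan.py -25 1 | sed 's/np.float64(\([^)]*\))/\1/g'
```

```text
red 10 -31.4
t 23.80 phi -32.8 r 0.0601 z 0.1739 jawoff 1.5 q6 -1.45 F [ 0.  -0.2 -0.5] needle (2.8055555555555554, 98, 234)
0 [[-0.4, -0.5], [-0.8, -1.0], [-1.3, -1.4], [-1.9, -1.8]] turn/row -0.109
```

>>> move_arm([
  [[-0.4,-0.5,0],[0,0,-0.11],-0.38],
  [[-0.8,-1.0,0],[0,0,-0.22],-0.38],
  [[-1.3,-1.4,0],[0,0,-0.33],-0.38],
  [[-1.9,-1.8,0],[0,0,-0.44],-0.38],
  [[-1.9,-1.8,0],[0,0,-0.44],-0.38],
])

```text
time_s: 24.52
tcp_pos: [0.5498, -0.155, 0.1739]
eef_rot: [-3.135, -0.009, 2.158]
contact_force: [-0.8, -0.9, -0.6]
opening: 0.31
```

```bash
python3 plan.py -3 2 | sed 's/np.float64(\([^)]*\))/\1/g'
```

```text
red 7 -60.3
t 24.52 phi -58.2 r 0.0595 z 0.1739 jawoff 1.8 q6 -1.06 F [-0.8 -0.9 -0.6] needle (6.75, 70, 235)
0 [[-0.0, -0.1], [-0.1, -0.1], [-0.2, -0.2], [-0.2, -0.2]] turn/row -0.013
1 [[-0.1, -0.0], [-0.1, -0.1], [-0.2, -0.1], [-0.3, -0.1]] turn/row -0.013
```

The needle reads 6.75 mm, 3.94 mm above base, which puts it at the peak. I'll release, rise, and check.

>>> move_arm([
  [[0,0,0],[0,0,0],0.2],
  [[0,0,0],[0,0,0],0.2],
  [[0,0,0],[0,0,0],0.2],
  [[0,0,5],[0,0,0],0.2],
  [[0,0,10],[0,0,0],0.2],
])

```text
time_s: 25.25
tcp_pos: [0.5495, -0.1548, 0.2746]
eef_rot: [-3.134, -0.01, 2.158]
contact_force: [1.1, -0.3, 0.9]
opening: 0.599
```

>>> move_arm([
  [[0,0,4],[0,0,0],0.2],
  [[0,0,6],[0,0,0],0.2],
  [[0,0,6],[0,0,0],0.2],
  [[0,0,6],[0,0,0],0.2],
])

```text
time_s: 25.75
tcp_pos: [0.5487, -0.1545, 0.3321]
eef_rot: [-3.132, -0.013, 2.158]
contact_force: [0.2, -0.5, 0.3]
opening: 0.602
```

```bash
python3 plan.py; python3 - <<'E'
from h import *
g=grab_frame('scene'); D=cv2.resize(dial(g,(.4877,.0835),110),(300,300)); C=cv2.resize(g['img'][150:330,210:430],(440,360))
cv2.imwrite('pics/end.png',np.hstack([np.pad(D,((0,60),(0,0),(0,0))),C])[:,:,::-1])
E
```

```text
red 34 -61.4
t 25.75 phi -58.7 r 0.0585 z 0.3321 jawoff 2.4 q6 -1.06 F [ 0.2 -0.5  0.3] needle (6.75, 68, 234)
```

View pics/end.png

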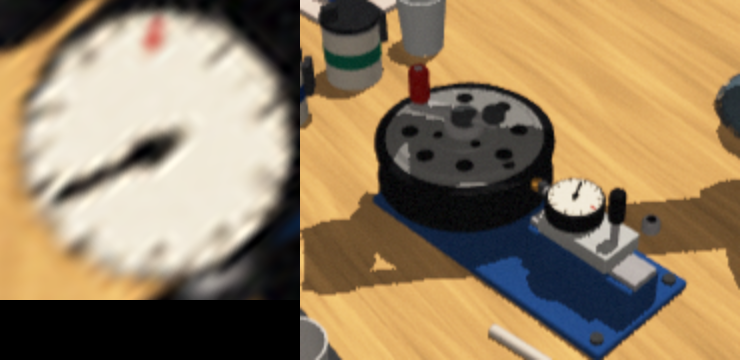

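With the gripper clear, the needle stands at about 243° (6.75 mm) and the roller is on the rim. That is +3.94 mm over base, which matches the 4 mm worst bend. Handing in.

```bash
python3 -c "
from h import *
print(robot.job_done()); print(robot.observe()['time_s'], needle(grab_frame('scene'))[:3])"
```

```text
the job is handed in; nothing more can be done
None
the job is handed in; nothing more can be done
```

The wheel now stands with its worst bend under the roller. The gripper is clear of everything and the gauge is still pressing. I handed the job in at about 26 s of the 67 s allowed.

- **Preload:** I slid the gauge in by its black knob until the dial showed about 2.8 mm.
- **Full turn:** I cranked the wheel counter-clockwise a little over one turn, about 370°. The fingers formed a loose cage around the handle, so the force on the tool never read above about 6 N. I re-gripped once along the way.
- **High spots:** The flat rim read 2.8 mm. The lesser bump gave 3.9 mm at one sample near its middle, and I did not trace its exact peak. The main bump peaked at about 6.75 mm, and I turned back clockwise to stop on it.
- **Last checks:** After I let go and rose, the needle still read 6.75 mm, the same as before release. That is about 3.9 mm above the flat rim, which fits the stated 119 mm worst bend.

No check failed. Two things are less certain. The spindle angle came from gripper and camera positions, with roughly 20° to spare past the full-turn mark. A needle reading I tried after handing in was refused, so nothing was read after that.

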